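# Set the radio's station dial and press play

## Task

With a fingertip, turn the knurled dial on top of the table radio clockwise, click by click, until it rests in the click position whose mark is green; then press the red key fully down and let it come back up. Do not lift or shift the radio, do not press the red key before the dial is set, and leave the things standing on and around the radio as they are.

Things in the scene. Friction and masses are not known exactly. Their poses are not given: they have to be found in the camera images.
- radio: Table radio, a loose box of about 2.5 kg on rubber feet, 170 mm (its x) by 300 mm (its y), its flat top 92 mm above the table. Origin: centre of its underside; z up; the dark slatted front faces its -x. In its own frame the dial's vertical axis is at x 0, y -62 mm, the red key's at x 0, y +88 mm. It stays put against sideways pushes up to about 8 N.
- dial (a joint): Dial angle in rad, growing clockwise seen from above. Five click positions at 0, 0.45, 0.90, 1.35 (the green mark) and 1.80; stops at -0.1 and 1.9. It starts resting in one of the first three. Turning it over a click takes about 0.03 N m; past halfway between two positions it snaps on to the next; left alone it stays. With the angle a, its pointer lies 0.9 - a rad anticlockwise from the radio's +x.
- dial_top (a point): Centre of the flat top of the dial: a round disc 88 mm in diameter, 14 mm thick, with a ribbed rim and a white pointer line; top 110 mm above the table. It sits on a spring: starts to sink at about 1 N, bottoms out 3 mm down at about 10 N. A light touch slips; a press of 5 to 10 N, 25 to 35 mm from the axis, carries the dial round if the fingertip turns with it; one that keeps its heading rubs and may slip.
- green_mark (a point): Centre of the green dot (11 mm) on the radio's top, 58 mm from the dial's axis, just outside its rim: the pointer points at it in the wanted position. Four small black dots mark the other click positions.
- key (a joint): How far the red key is pressed, in m: 0 up, 0.005 fully down. It is a round spring push key 32 mm in diameter that moves straight down; it starts to move at about 1.2 N and is fully down at 4 N; it springs back by itself. Pressed beyond 4 mm counts as pressed fully.
- key_top (a point): Centre of the red key's flat top face, 113 mm above the table when up. A black collar of 48 mm diameter stands round the key, its top 9 mm below the key's.
- pillbottle: Amber pill bottle with a white cap, 28 mm in diameter, 45 mm tall, standing loose on the radio's top near its far left corner (radio's +x, +y). To be left alone. Origin: centre of its underside.
- cup: White open cup, 72 mm across, 85 mm tall, standing on the table beside the radio's dial end. To be left alone. Origin: centre of its underside.
- carton: Blue carton, 60 x 110 x 45 mm, lying on the table behind the radio (its +x side). To be left alone. Origin: centre of its underside.
- tube: White and green cream tube standing on its cap, 26 x 48 mm, 148 mm tall, on the table beside the radio's key end. To be left alone. Origin: centre of its underside.
- muesli: Orange muesli bag, 75 x 130 x 217 mm, standing on the table. To be left alone. Origin: centre of its underside.
- pitcher: Pink pitcher, 110 mm across, 200 mm tall, with a handle on its +y side. To be left alone. Origin: centre of its underside.
- carrotbowl: Blue bowl of carrots, 150 mm across, 55 mm tall. To be left alone. Origin: centre of its underside.

How it is judged:
On the way, in this order (a step that is already met when the one before it is completed fails the run):
1. the dial rests in the click position with the green mark (value of joint dial between 1.25 and 1.45 rad and velocity of joint dial between -0.15 and 0.15 rad/s and value of joint key below 0.002 m), for 0.3 s.
2. the red key is pressed fully down with the dial at the green mark (value of joint dial between 1.25 and 1.45 rad and value of joint key above 0.004 m), for 0.05 s.
At the end, for the whole second after the job is handed in: The dial rests within 0.1 rad of 1.35 (green mark), the red key is up again (within 1 mm), the radio stands flat within 20 mm of where it stood, and the bystanders stand within 25 mm of where they stood (value of joint dial between 1.25 and 1.45 rad and velocity of joint dial between -0.05 and 0.05 rad/s and value of joint key below 0.001 m and distance of radio from where it was at the start of the episode below 0.02 m and angle between radio's own z axis and vertical below 0.03 rad and linear speed of radio below 0.01 m/s and distance of each of pillbottle, cup, carton, tube, muesli, pitcher, carrotbowl from where it was at the start of the episode below 0.025 m); the robot touches nothing.
It fails at once if the red key is pressed while the dial is not at the green mark (value of joint key above 0.004 m and not (value of joint dial between 1.25 and 1.45 rad)).
It fails at once if the radio is shifted by more than 20 mm, lifted off the table or tipped (distance of radio from where it was at the start of the episode above 0.02 m or height (world z) of radio above 0.008 m or angle between radio's own z axis and vertical above 0.08 rad).
It fails at once if a thing standing on or around the radio is shifted by more than 25 mm or knocked over (distance of any of pillbottle, cup, carton, tube, muesli, pitcher, carrotbowl from where it was at the start of the episode above 0.025 m or angle between any of pillbottle, cup, carton, tube, muesli, pitcher, carrotbowl's own z axis and vertical above 0.3 rad).
It also fails if it takes over 64 s, if anything falls off the work surface, if the arm or the gripper's body presses on something with over 40 N, if the wrist force passes 120 N, or if a joint passes its speed limit or range.

## Robot

A 7-joint arm with a two-finger parallel gripper is mounted at the origin on the work surface. World frame = base frame: x ahead of the robot, y to its left, z up, the work surface at z = 0. Lengths are in m, angles in rad, forces in N, time in s.
With the tool pointing down it reaches from about 0.35 to 0.9 m from the base axis. Payload 7.2 kg.
Tool frame: the origin (TCP) lies midway between the tips of the shut fingers; the grasp point (between the pads) lies 19 mm behind it; z points along the fingers, y is the direction in which the jaws open and shut (so a half turn about z gives the same grasp; the last joint's range is limited). The gripper opens to 85 mm and grips with 20 to 120 N. Pads are 22 mm wide; open, the fingers measure 114 mm over their backs; the gripper's body (76 mm by 85 mm) begins 54 mm behind the grasp point. The pads swing forward as they close: fully open they stand 13 mm farther back than shut.
Start: joints at [1.269, 0.411, -0.013, 1.596, 0.006, 1.134, -0.082], TCP at [0.145, -0.608, 0.196] pointing down, gripper open.
Joint ranges: [-2.95, 2.95], [-0.29, 1.99], [-1.47, 1.44], [0.14, 2.54], [-1.03, 4.17], [0.13, 1.85], [-2.86, 2.86]. Speed limits (rad/s): [2.39, 2.39, 3.01, 3.01, 3.14, 3.14, 3.14].

## Interface

Orientations are given as a 3x3 rotation matrix whose columns are the frame's x, y, z axes.
In Python, from plant import bot gives the robot as it stands.
- The arm moves only by the shell command python3 -m handwheel 'ROWS' [FORCE]. ROWS is a JSON object of lists of equal length, an entry for each row: "delta_pos": the shift along the world's x, y, z in m, a list of three; "roll": the turn about the world's z in rad; "fingers": the finger opening in m, from 0 to 0.0854. In form: {"delta_pos": [[dx, dy, dz], ...], "roll": [roll, ...], "fingers": [fingers, ...]}. A call has 1 to 8 rows; each row is the pose to reach, as a shift and turn from the pose measured when the call began; what a row does not reach only later rows make up. A row lasts 1/12 s, in which the tool goes at most 41.7 mm and 7.16 degrees, less where a joint would pass 70% of its speed; a pose out of reach is approached as far as the arm can. A call with a gripper value outside its range is refused whole. The fingers move at their own pace and stop on an object; FORCE is the grip in N (left out, the last holds). Time passes only in rows, so rows that repeat a pose let the fingers close. It gives the time, the measured TCP pose, the force and the opening at its end, in the units of the state.
- bot.observe(): the state, without advancing time (a new reading comes with each control period).
- bot.capture(name): name is "scene" or "top"; returns a dict with "frame" (400x640x3 uint8, red, green, blue), "range_z" (400x640 float32, m along the optical axis (not along the pixel's ray), 0 where there is no reading), "fx", "fy", "cx", "cy" (pixels), "extrinsics" (4x4, takes a point from camera to world coordinates). Camera axes: x right, y down, z forward; pixel columns grow to the right and rows downward; lengths in m; the calibration is good to about 2 mm. A picture is of the moment at which its call begins.
- bot.close_job(): hands the job in, once; it reports no verdict.
The state is a dict: "clock": time; "joints": joint angles; "qvel": joint speeds; "joint_torque": joint torques, N m; "position": TCP position; "ee_rot": TCP orientation; "wrist_force": force on the tool from outside, world axes, zero at the start; "ft_torque": the same for the moment, N m; "width": finger opening in m.
Only numpy, scipy, OpenCV 4.12 (cv2) and the standard library are available. Lean on these libraries where they do the work, as an engineer would, in place of code of your own. Each camera call takes 0.05 s, during which the arm holds its last target. There are 200 camera calls.

## Working session

There is one attempt and no reset: what is moved stays moved. The work goes in short steps, Python scripts to look and compute and a shell command to move; the robot and the scene stay as the last step left them, time stands still between calls to the robot, and variables do not carry over. Pictures are saved under pics/ and viewed, about 8 in all and at most 12, crops included, and the job is handed in when it is done.

```bash
mkdir -p pics; python3 - <<'E'
from plant import bot
import cv2
s=bot.observe(); print(s)
for n in("scene","top"):
    c=bot.capture(n); cv2.imwrite(f"pics/{n}0.png",c["frame"][:,:,::-1]); print(n,c["fx"],c["cx"],c["cy"],c["extrinsics"].round(3).tolist())
E
```

```text
{'clock': 0.0, 'joints': array([ 1.26879694,  0.41192066, -0.01270664,  1.59706071,  0.00556404,
        1.13425945, -0.08218554]), 'qvel': array([ 0.00217217,  0.00104003, -0.00098617,  0.00198256,  0.0003523 ,
       -0.00076815,  0.0019962 ]), 'joint_torque': array([ 8.22462134e-04, -6.00632930e+01,  6.82426449e-01, -2.99417943e+01,
        1.37527674e-02,  1.07134439e-02, -1.60539452e-05]), 'position': array([ 0.14463447, -0.6074691 ,  0.19493336]), 'ee_rot': array([[ 9.72788770e-01,  2.31693337e-01, -4.54728814e-04],
       [ 2.31693768e-01, -9.72787542e-01,  1.54780503e-03],
       [-8.37384131e-05, -1.61104518e-03, -9.99998699e-01]]), 'wrist_force': array([ 0.20010524, -0.35762413, -0.21215331]), 'ft_torque': array([-0.01188134, -0.05521117, -0.02910549]), 'width': 0.08555952176878759}
scene 364.5359048847419 318.2694086956409 195.88992527092228 [[-0.842, 0.442, -0.31, 0.92], [0.539, 0.699, -0.47, 0.485], [0.009, -0.563, -0.827, 1.043], [0.0, 0.0, 0.0, 1.0]]
top 387.06184051640287 316.21455279733357 205.02762894962598 [[-0.023, -0.997, 0.074, 0.49], [-1.0, 0.024, 0.0, -0.026], [-0.002, -0.074, -0.997, 1.256], [0.0, 0.0, 0.0, 1.0]]
```

View pics/scene0.png

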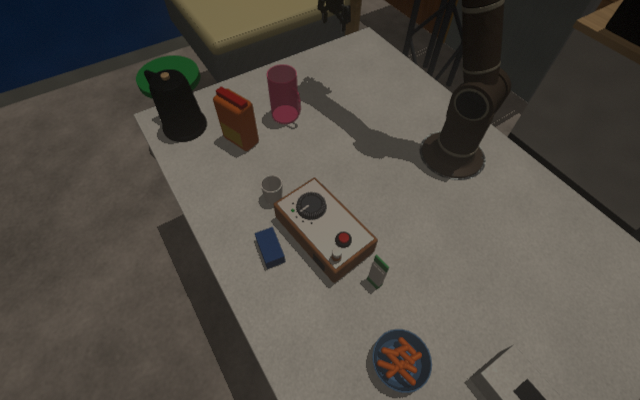

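View pics/top0.png

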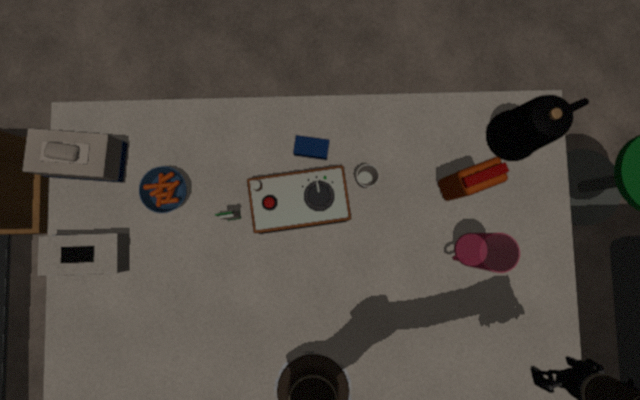

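The radio is in the top view at about (300,198), with the key at (270,202), the dial at (319,195), the bottle at (257,185) and the cup at (365,175). Next I'll measure these.

```bash
cat > h.py <<'E'
from plant import bot
import numpy as np, cv2
def ray(c,u,v,z):
    E=c["extrinsics"]; d=E[:3,:3]@np.array([(u-c["cx"])/c["fx"],(v-c["cy"])/c["fy"],1.])
    return E[:3,3]+d*(z-E[2,3])/d[2]
def proj(c,p):
    E=c["extrinsics"]; q=E[:3,:3].T@(np.array(p)-E[:3,3]); return c["fx"]*q[0]/q[2]+c["cx"],c["fy"]*q[1]/q[2]+c["cy"]
def cents(m,amin=8):
    n,_,st,ce=cv2.connectedComponentsWithStats(m.astype(np.uint8)); return [(ce[i],st[i]) for i in range(1,n) if st[i][4]>=amin]
def crop(c,x0,y0,w,h,k,name):
    cv2.imwrite(name,cv2.resize(c["frame"][y0:y0+h,x0:x0+w,::-1],None,fx=k,fy=k,interpolation=cv2.INTER_CUBIC))
E
python3 - <<'E'
from h import *
box={"top":(240,155,150,85),"scene":(260,165,130,120)}
for n in box:
    c=bot.capture(n); f=c["frame"].astype(int); x,y,w,h=box[n]; R,G,B=f[...,0],f[...,1],f[...,2]
    roi=np.zeros(R.shape,bool); roi[y:y+h,x:x+w]=1
    for ce,st in cents(roi&(R>90)&(G<0.45*R)&(B<.45*R)): print(n,"red",ce,st,ray(c,*ce,.113).round(4))
    for ce,st in cents(roi&(f.max(2)<75),150): print(n,"dark",ce,st,ray(c,*ce,.110).round(4))
    for ce,st in cents(roi&(G>R*1.3)&(G>B*1.2),3): print(n,"green",ce,st,ray(c,*ce,.092).round(4))
    crop(c,x,y,w,h,5 if n=="top" else 4,f"pics/{n}1.png")
    rz=c["range_z"]; 
    if n=="top":
        # radio top from depth
        v,u=np.mgrid[0:400,0:640]; E=c["extrinsics"]
        P=np.stack([(u-c["cx"])/c["fx"]*rz,(v-c["cy"])/c["fy"]*rz,rz],-1)@E[:3,:3].T+E[:3,3]
        m=roi&(P[...,2]>.08)&(P[...,2]<.125); X=P[m][:,:2].astype(np.float32)
        n_,l,st,_=cv2.connectedComponentsWithStats(m.astype(np.uint8)); k=1+st[1:,4].argmax()
        print(cv2.minAreaRect(P[l==k][:,:2].astype(np.float32)))
E
```

```text
top red [268.75       202.41666667] [265 199   8   8  48] [0.5867 0.1149 0.113 ]
top dark [294.25867508 172.67507886] [248 165  97  26 317] [0.6743 0.0377 0.11  ]
top dark [370.19230769 173.12820513] [358 166  20  19 156] [ 0.6675 -0.1889  0.11  ]
top dark [318.57524613 195.81434599] [304 180  30  31 711] [ 0.6031 -0.0332  0.11  ]
top dark [306.72527473 225.48351648] [257 214  94  20 273] [0.5158 0.0039 0.11  ]
top green [324.5 177. ] [324 176   2   3   6] [ 0.6618 -0.0527  0.092 ]
((0.5957257151603699, 0.026927903294563293), (0.17291654646396637, 0.30060267448425293), 6.808034420013428)
scene red [343.60294118 237.20588235] [339 233  10   9  68] [0.5874 0.1159 0.113 ]
scene dark [270.93532338 183.38308458] [262 177  18  14 201] [ 0.6713 -0.1658  0.11  ]
scene dark [308.93975904 243.99146586] [ 260  188  117   97 1992] [0.682  0.0798 0.11  ]
scene dark [310.9728 205.736 ] [296 192  30  28 625] [ 0.6087 -0.0267  0.11  ]
scene dark [269.94259012 249.49265688] [260 228  25  42 749] [0.7836 0.0356 0.11  ]
scene dark [375.51162791 273.55297158] [360 256  28  29 387] [0.5765 0.2519 0.11  ]
scene green [292.16666667 210.16666667] [291 209   3   3   6] [ 0.6601 -0.0537  0.092 ]
scene green [381.        261.9137931] [375 255  14  14  58] [0.5356 0.2282 0.092 ]
scene green [371.         281.41666667] [368 278   7   7  12] [0.5942 0.2588 0.092 ]
```

View pics/top1.png

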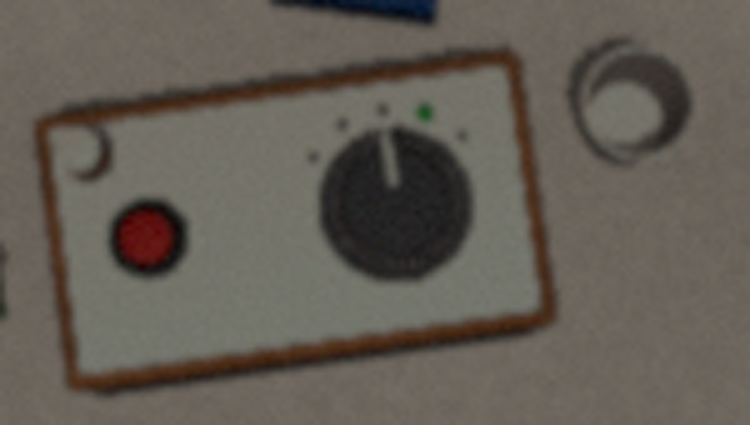

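View pics/scene1.png

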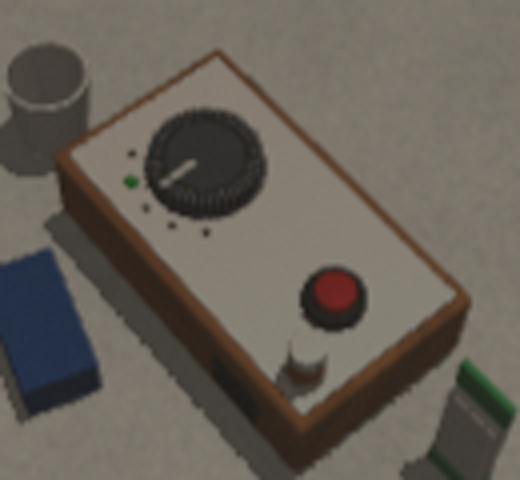

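The crops show the pointer at crop (387,135), on the third dot, so the dial is at 0.90. The green dot at crop (425,113) is one click clockwise. The radio yaw is about 6.8°, the dial axis is at (0.603, -0.034) and the key at (0.586, 0.115). Both views and the radio's geometry agree.

Plan: raise, travel high, then press with shut fingers 29 mm from the axis on the robot side of the dial.

```bash
python3 -m handwheel '{"delta_pos":[[0,0,0.04],[0,0,0.08],[0,0,0.12],[0,0,0.16],[0,0,0.2],[0.02,0.026,0.2],[0.04,0.053,0.2],[0.06,0.08,0.2]],"roll":[0,0,0,0,0,0,0,0],"fingers":[0,0,0,0,0,0,0,0]}' 30
python3 -m handwheel '{"delta_pos":[[0.023,0.03,0],[0.046,0.06,0],[0.069,0.09,0],[0.092,0.12,0],[0.115,0.15,0],[0.138,0.18,0],[0.161,0.21,0],[0.184,0.24,0]],"roll":[0,0,0,0,0,0,0,0],"fingers":[0,0,0,0,0,0,0,0]}'
python3 -m handwheel '{"delta_pos":[[0.023,0.03,0],[0.046,0.06,0],[0.069,0.09,0],[0.092,0.12,0],[0.115,0.15,0],[0.138,0.18,0],[0.161,0.21,0],[0.184,0.24,0]],"roll":[0,0,0,0,0,0,0,0],"fingers":[0,0,0,0,0,0,0,0]}'
```

```text
clock: 0.87
position: [0.2051, -0.527, 0.3956]
ee_rot: [[0.973, 0.23, 0.0], [0.23, -0.973, 0.0], [0.0, -0.0, -1.0]]
wrist_force: [0.5, -0.4, 0.1]
width: -0.0002
clock: 1.53
position: [0.3897, -0.2853, 0.3957]
ee_rot: [[0.973, 0.23, 0.0], [0.23, -0.973, -0.0], [0.0, 0.0, -1.0]]
wrist_force: [0.0, -1.0, -0.0]
width: 0.0003
clock: 2.2
position: [0.5745, -0.0438, 0.3957]
ee_rot: [[0.973, 0.23, 0.0], [0.23, -0.973, -0.0], [0.0, 0.0, -1.0]]
wrist_force: [0.3, -0.9, 1.0]
width: -0.0002
```

```bash
python3 -m handwheel '{"delta_pos":[[0,0,-0.04],[0,0,-0.08],[0,0,-0.12],[0,0,-0.16],[0,0,-0.2],[0.001,0.0005,-0.235],[0.001,0.0005,-0.265],[0.001,0.0005,-0.27]],"roll":[0.1,0.1,0.1,0.1,0.1,0.1,0.1,0.1],"fingers":[0,0,0,0,0,0,0,0]}'
python3 - <<'E'
from h import *
c=bot.capture("scene"); crop(c,230,130,160,120,5,"pics/scene2.png"); print(bot.observe()["joints"].round(2), proj(c,bot.observe()["position"]))
E
```

```text
clock: 2.87
position: [0.5717, -0.0436, 0.1203]
ee_rot: [[0.945, 0.326, -0.008], [0.326, -0.945, 0.0], [-0.008, -0.003, -1.0]]
wrist_force: [0.3, -0.4, -1.1]
width: 0.0001
[ 0.37  0.45 -0.5   1.77  0.25  0.99 -1.47] (np.float64(317.94689832506015), np.float64(194.42711865229072))
```

View pics/scene2.png

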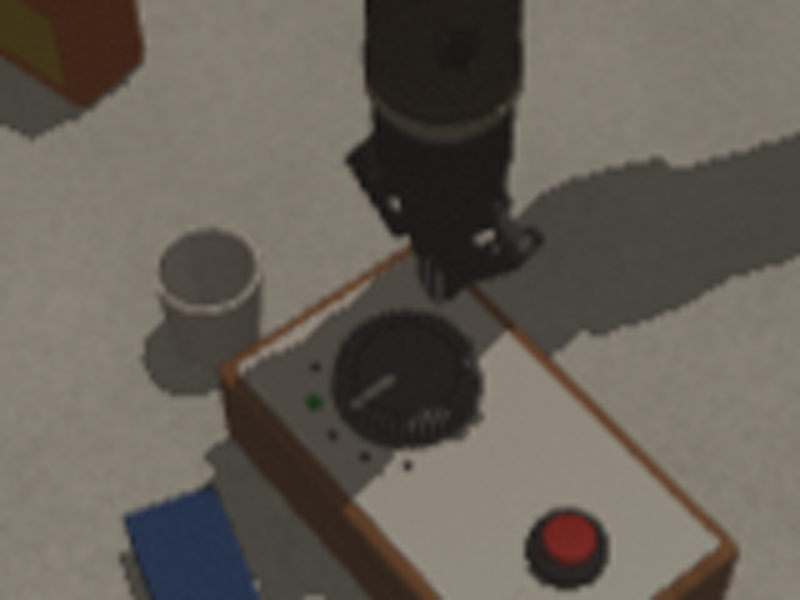

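The scene crop shows the fingertip ending at crop (440,298), which is px (318,190). The projected TCP is at row 194, so I'll check with depth before touching.

```bash
python3 - <<'E'
from h import *
s=bot.observe(); print(s["position"],s["ee_rot"][:,2],s["qvel"].round(3))
c=bot.capture("scene"); rz=c["range_z"]; E=c["extrinsics"]
v,u=np.mgrid[0:400,0:640]
P=np.stack([(u-c["cx"])/c["fx"]*rz,(v-c["cy"])/c["fy"]*rz,rz],-1)@E[:3,:3].T+E[:3,3]
for r in range(176,204,2): print(r,[tuple((P[r,k]*1000).round().astype(int).tolist()) for k in (314,316,318,320,322)])
print(proj(c,s["position"]),proj(c,[.603,-.034,.11]))
E
```

```text
[ 0.57285977 -0.04352271  0.12218728] [-6.36442428e-03  1.81850845e-04 -9.99979730e-01] [ 0.007 -0.054 -0.015 -0.07  -0.021  0.054  0.016]
176 [(588, -43, 226), (585, -36, 232), (585, -26, 243), (581, -23, 244), (576, -20, 244)]
178 [(586, -45, 213), (587, -34, 226), (585, -26, 234), (578, -26, 228), (565, -35, 209)]
180 [(585, -46, 202), (579, -46, 198), (581, -32, 215), (576, -29, 216), (570, -28, 212)]
182 [(585, -47, 190), (582, -41, 196), (582, -31, 208), (577, -28, 207), (574, -22, 212)]
184 [(586, -46, 183), (581, -42, 184), (578, -36, 189), (575, -30, 194), (577, -17, 211)]
186 [(585, -47, 171), (581, -42, 174), (578, -37, 178), (574, -32, 180), (565, -35, 171)]
188 [(559, -88, 93), (583, -39, 169), (579, -35, 171), (575, -30, 174), (538, -74, 94)]
190 [(563, -82, 93), (558, -78, 93), (552, -75, 92), (546, -72, 91), (542, -67, 94)]
192 [(573, -65, 109), (568, -62, 110), (557, -68, 93), (550, -66, 90), (545, -62, 91)]
194 [(578, -59, 110), (573, -55, 111), (568, -51, 111), (562, -48, 110), (551, -54, 94)]
196 [(583, -51, 113), (577, -48, 112), (572, -45, 112), (568, -40, 114), (561, -38, 111)]
198 [(587, -44, 112), (581, -41, 112), (575, -39, 110), (571, -35, 111), (566, -32, 112)]
200 [(590, -39, 110), (586, -34, 114), (580, -33, 111), (574, -30, 110), (569, -26, 111)]
202 [(594, -33, 111), (920, 485, 1043), (581, -30, 105), (580, -21, 115), (573, -20, 110)]
(np.float64(317.94689832506015), np.float64(194.42711865229072)) (np.float64(311.2845213394452), np.float64(203.19943173630168))
```

```bash
python3 -m handwheel '{"delta_pos":[[0,0,0.003],[0,0,0.003],[0,0,0.003],[0,0,0.003]],"roll":[0,0,0,0],"fingers":[0,0,0,0]}'
python3 - <<'E'
from h import *
s=bot.observe(); print(s["position"],s["ee_rot"].round(4),s["wrist_force"],s["clock"])
c=bot.capture("scene"); rz=c["range_z"]; E=c["extrinsics"]
v,u=np.mgrid[0:400,0:640]
P=np.stack([(u-c["cx"])/c["fx"]*rz,(v-c["cy"])/c["fy"]*rz,rz],-1)@E[:3,:3].T+E[:3,3]
for r in range(184,204,2): print(r,[tuple((P[r,k]*1000).round().astype(int).tolist()) for k in (314,316,318,320,322)])
print(proj(c,s["position"]))
crop(c,270,150,100,75,8,"pics/scene3.png")
E
```

```text
clock: 3.3
position: [0.5756, -0.0434, 0.1295]
ee_rot: [[0.945, 0.326, 0.0], [0.326, -0.945, -0.0], [-0.0, 0.0, -1.0]]
wrist_force: [0.4, 1.1, -1.0]
width: -0.0002
[ 0.57555482 -0.04341288  0.12951626] [[ 9.455e-01  3.257e-01  1.000e-04]
 [ 3.257e-01 -9.455e-01 -4.000e-04]
 [-0.000e+00  4.000e-04 -1.000e+00]] [ 0.37876074  1.08369411 -1.04671097] 3.3
184 [(586, -45, 185), (585, -36, 194), (579, -35, 190), (575, -30, 194), (577, -16, 211)]
186 [(586, -45, 175), (584, -37, 182), (579, -34, 182), (577, -27, 188), (533, -81, 92)]
188 [(559, -88, 93), (584, -37, 172), (579, -35, 170), (543, -77, 94), (537, -76, 91)]
190 [(562, -83, 90), (558, -78, 94), (552, -75, 93), (548, -70, 95), (542, -67, 95)]
192 [(574, -65, 110), (568, -62, 109), (556, -69, 92), (551, -65, 93), (546, -61, 94)]
194 [(577, -59, 108), (573, -55, 111), (568, -51, 112), (561, -49, 108), (550, -55, 93)]
196 [(583, -51, 113), (577, -48, 111), (572, -45, 111), (566, -43, 109), (561, -39, 109)]
198 [(586, -45, 111), (581, -41, 112), (575, -40, 109), (570, -36, 109), (565, -32, 111)]
200 [(591, -38, 112), (584, -37, 108), (579, -33, 109), (574, -30, 110), (570, -25, 112)]
202 [(594, -33, 111), (589, -29, 112), (584, -26, 111), (579, -23, 112), (572, -21, 109)]
(np.float64(317.24074419203856), np.float64(193.48003276081653))
```

View pics/scene3.png

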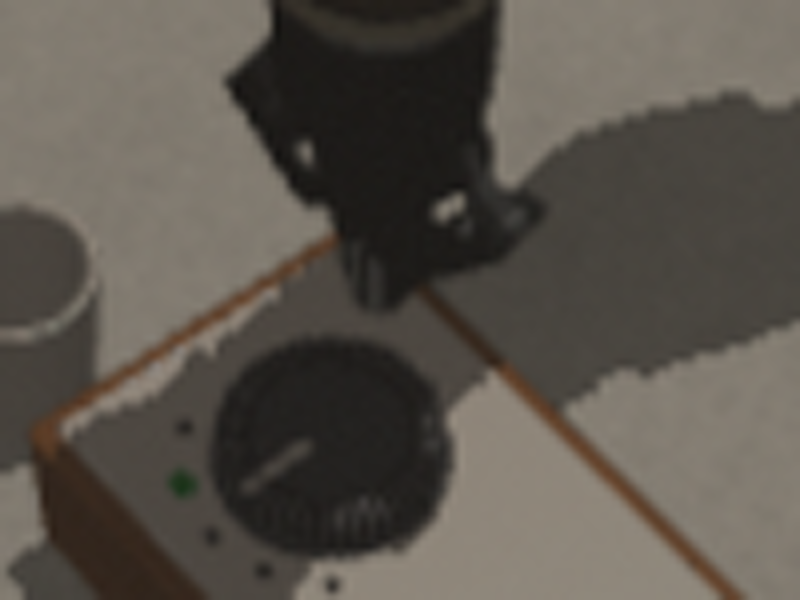

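The picture shows the fingertip end at crop (375,308), about 5 px (some 15–30 mm in height) above where the reported TCP projects. Its lateral position agrees. I'll settle the height with a guarded descent on the wrist force.

```bash
python3 -m handwheel '{"delta_pos":[[0,0,-0.005],[0,0,-0.01],[0,0,-0.015],[0,0,-0.017],[0,0,-0.017],[0,0,-0.017]],"roll":[0,0,0,0,0,0],"fingers":[0,0,0,0,0,0]}'
python3 -m handwheel '{"delta_pos":[[0,0,-0.001],[0,0,-0.002],[0,0,-0.003],[0,0,-0.003],[0,0,-0.003]],"roll":[0,0,0,0,0],"fingers":[0,0,0,0,0]}'
```

```text
clock: 3.85
position: [0.5751, -0.0433, 0.1117]
ee_rot: [[0.945, 0.326, -0.001], [0.326, -0.945, -0.0], [-0.001, -0.0, -1.0]]
wrist_force: [0.0, 0.1, 0.1]
width: -0.0002
clock: 4.27
position: [0.5751, -0.0434, 0.1087]
ee_rot: [[0.945, 0.326, -0.001], [0.326, -0.945, -0.0], [-0.001, -0.0, -1.0]]
wrist_force: [0.1, -0.8, -0.1]
width: -0.0004
```

```bash
for i in 1 2 3; do python3 -m handwheel '{"delta_pos":[[0,0,-0.001],[0,0,-0.002],[0,0,-0.002],[0,0,-0.002]],"roll":[0,0,0,0],"fingers":[0,0,0,0]}' | grep -E "pos|force"; done
```

```text
position: [0.575, -0.0433, 0.1066]
wrist_force: [0.0, 0.8, -0.1]
position: [0.5749, -0.0433, 0.1045]
wrist_force: [0.1, -0.4, 0.9]
position: [0.5749, -0.0434, 0.1025]
wrist_force: [-1.0, -0.3, 0.3]
```

No contact, even 8 mm below the nominal surface. The tip really is higher than reported, so I'll carry on in small steps.

```bash
python3 -m handwheel '{"delta_pos":[[0,0,-0.001],[0,0,-0.002],[0,0,-0.003],[0,0,-0.003],[0,0,-0.003]],"roll":[0,0,0,0,0],"fingers":[0,0,0,0,0]}'| grep -E "pos|force"
python3 - <<'E'
from h import *
s=bot.observe(); c=bot.capture("scene"); print(proj(c,s["position"]), bot.observe()["wrist_force"]); crop(c,290,165,60,45,13,"pics/scene4.png")
E
```

```text
position: [0.5748, -0.0434, 0.0993]
wrist_force: [0.0, -0.5, -0.3]
(np.float64(317.400368971223), np.float64(198.88968176301915)) [ 0.32295366 -0.22033071 -0.85414947]
```

View pics/scene4.png

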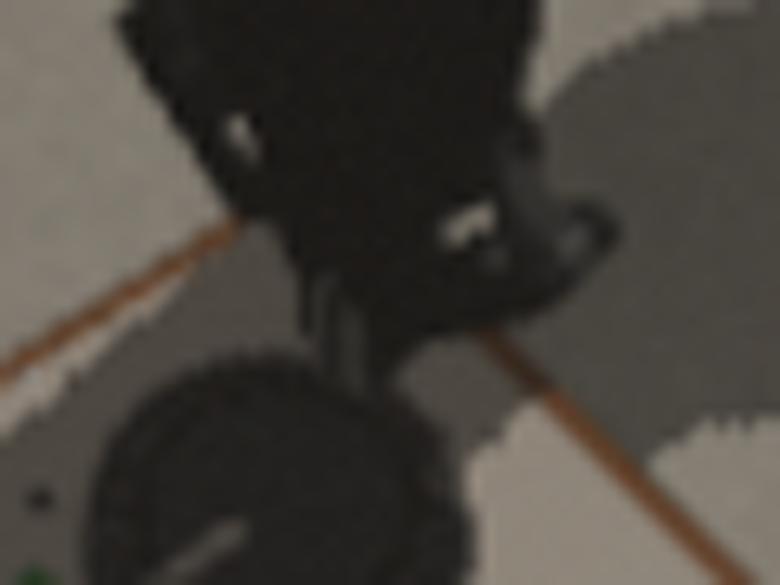

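The tip now shows at crop (355,395), so its height is about 0.117 m. That puts it roughly 18 mm above the reported TCP, and I expect contact near TCP z = 0.092.

```bash
python3 -m handwheel '{"delta_pos":[[0,0,-0.001],[0,0,-0.002],[0,0,-0.003],[0,0,-0.003],[0,0,-0.003]],"roll":[0,0,0,0,0],"fingers":[0,0,0,0,0]}'| grep -E "pos|force"
python3 -m handwheel '{"delta_pos":[[0,0,-0.001],[0,0,-0.002],[0,0,-0.002],[0,0,-0.002]],"roll":[0,0,0,0],"fingers":[0,0,0,0]}'| grep -E "pos|force"
```

```text
position: [0.5748, -0.0433, 0.0963]
wrist_force: [-0.1, -0.0, -1.2]
position: [0.5747, -0.0433, 0.0942]
wrist_force: [-0.5, -0.2, -0.1]
```

```bash
python3 -m handwheel '{"delta_pos":[[0,0,-0.001],[0,0,-0.002],[0,0,-0.002],[0,0,-0.002]],"roll":[0,0,0,0],"fingers":[0,0,0,0]}'| grep -E "pos|force"
```

```text
position: [0.5746, -0.0433, 0.0921]
wrist_force: [0.4, 0.7, 0.3]
```

```bash
python3 -m handwheel '{"delta_pos":[[0,0,-0.001],[0,0,-0.0015],[0,0,-0.0015],[0,0,-0.0015]],"roll":[0,0,0,0],"fingers":[0,0,0,0]}'| grep -E "pos|force"
```

```text
position: [0.5746, -0.0434, 0.0906]
wrist_force: [-0.3, 0.3, 0.6]
```

```bash
python3 -m handwheel '{"delta_pos":[[0,0,-0.001],[0,0,-0.0015],[0,0,-0.0015],[0,0,-0.0015]],"roll":[0,0,0,0],"fingers":[0,0,0,0]}'| grep -E "pos|force"
```

```text
position: [0.5746, -0.0433, 0.089]
wrist_force: [-0.4, -0.0, 0.8]
```

```bash
python3 -m handwheel '{"delta_pos":[[0,0,-0.001],[0,0,-0.0015],[0,0,-0.0015],[0,0,-0.0015]],"roll":[0,0,0,0],"fingers":[0,0,0,0]}'| grep -E "pos|force"
```

```text
position: [0.5745, -0.0433, 0.0875]
wrist_force: [0.4, 0.9, 0.4]
```

```bash
python3 -m handwheel '{"delta_pos":[[0,0,-0.001],[0,0,-0.0015],[0,0,-0.0015],[0,0,-0.0015]],"roll":[0,0,0,0],"fingers":[0,0,0,0]}'| grep -E "pos|force"
python3 - <<'E'
from h import *
s=bot.observe(); c=bot.capture("scene"); print(proj(c,s["position"]), s["joint_torque"].round(2)); crop(c,290,165,60,45,13,"pics/scene5.png")
E
```

```text
position: [0.5745, -0.0433, 0.0859]
wrist_force: [0.6, -0.8, 0.8]
(np.float64(317.45108750564503), np.float64(201.23154711208318)) [ 0.000e+00 -5.800e+01 -6.180e+00 -2.504e+01  1.000e-02  1.000e-02
 -0.000e+00]
```

View pics/scene5.png

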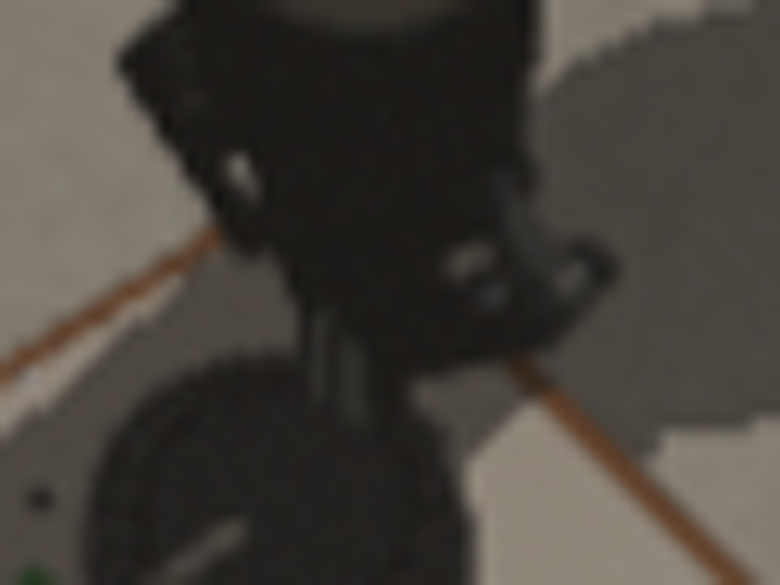

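The tip shows at crop (350,425), about level with the dial top, and there is no force yet. I'll go on in 1 mm steps.

```bash
python3 -m handwheel '{"delta_pos":[[0,0,-0.001],[0,0,-0.001],[0,0,-0.001]],"roll":[0,0,0],"fingers":[0,0,0]}'| grep -E "pos|force"
```

```text
position: [0.5745, -0.0434, 0.0849]
wrist_force: [-0.0, 0.4, 0.7]
```

```bash
python3 -m handwheel '{"delta_pos":[[0,0,-0.001],[0,0,-0.001],[0,0,-0.001]],"roll":[0,0,0],"fingers":[0,0,0]}'| grep -E "pos|force"
```

```text
position: [0.5744, -0.0433, 0.0838]
wrist_force: [-0.9, -0.4, 0.6]
```

```bash
python3 -m handwheel '{"delta_pos":[[0,0,-0.001],[0,0,-0.001],[0,0,-0.001]],"roll":[0,0,0],"fingers":[0,0,0]}'| grep -E "pos|force"; python3 -c "
from h import *
print(bot.observe()['joint_torque'].round(2),bot.observe()['ft_torque'].round(2))"
```

```text
position: [0.5743, -0.0433, 0.0827]
wrist_force: [0.2, 1.1, 0.4]
[-0.000e+00 -5.815e+01 -6.200e+00 -2.491e+01  1.000e-02  1.000e-02
 -0.000e+00] [0.02 0.05 0.03]
```

```bash
python3 -m handwheel '{"delta_pos":[[0,0,-0.001],[0,0,-0.001],[0,0,-0.001]],"roll":[0,0,0],"fingers":[0,0,0]}'| grep -E "pos|force"
```

```text
position: [0.5743, -0.0433, 0.0816]
wrist_force: [0.1, -0.7, 0.1]
```

```bash
python3 -m handwheel '{"delta_pos":[[0,0,-0.001],[0,0,-0.001],[0,0,-0.001]],"roll":[0,0,0],"fingers":[0,0,0]}'| grep -E "pos|force"
```

```text
position: [0.5742, -0.0433, 0.0806]
wrist_force: [0.0, -0.4, -0.9]
```

```bash
python3 -m handwheel '{"delta_pos":[[0,0,-0.001],[0,0,-0.001],[0,0,-0.001]],"roll":[0,0,0],"fingers":[0,0,0]}'| grep -E "pos|force"; python3 - <<'E'
from h import *
c=bot.capture("scene"); rz=c["range_z"]; E=c["extrinsics"]
v,u=np.mgrid[0:400,0:640]
P=np.stack([(u-c["cx"])/c["fx"]*rz,(v-c["cy"])/c["fy"]*rz,rz],-1)@E[:3,:3].T+E[:3,3]
for r in range(188,206): print(r,[tuple((P[r,k]*1000).round().astype(int).tolist()) for k in (312,315,316,317,318,319,321)])
print(proj(c,bot.observe()["position"]))
E
```

```text
position: [0.5742, -0.0434, 0.0795]
wrist_force: [0.2, 0.8, -0.1]
188 [(589, -51, 159), (583, -44, 163), (584, -37, 172), (588, -26, 188), (585, -26, 186), (582, -24, 186), (571, -31, 169)]
189 [(568, -86, 96), (581, -47, 153), (584, -38, 166), (583, -33, 171), (584, -26, 180), (581, -26, 178), (573, -27, 171)]
190 [(568, -86, 91), (583, -44, 153), (584, -37, 162), (582, -35, 164), (581, -31, 167), (580, -27, 171), (574, -26, 168)]
191 [(577, -71, 110), (585, -42, 151), (583, -39, 153), (584, -33, 162), (581, -31, 161), (580, -27, 167), (577, -21, 170)]
192 [(579, -68, 111), (584, -43, 144), (583, -39, 148), (581, -36, 151), (581, -31, 158), (576, -33, 150), (579, -18, 171)]
193 [(582, -64, 112), (583, -44, 138), (583, -39, 143), (581, -36, 146), (578, -35, 144), (577, -32, 147), (577, -21, 160)]
194 [(584, -61, 112), (583, -44, 133), (583, -38, 139), (582, -35, 142), (577, -37, 136), (577, -31, 143), (569, -32, 136)]
195 [(586, -57, 113), (585, -42, 131), (583, -38, 134), (581, -36, 135), (576, -38, 128), (576, -32, 135), (568, -34, 126)]
196 [(588, -53, 113), (584, -43, 124), (584,
[... 559 characters left out ...]
(571, -28, 109)]
201 [(597, -40, 109), (589, -35, 110), (587, -32, 112), (584, -32, 110), (582, -29, 111), (580, -26, 113), (574, -25, 111)]
202 [(599, -36, 111), (592, -30, 113), (588, -31, 108), (586, -28, 112), (585, -25, 114), (581, -25, 110), (576, -21, 111)]
203 [(602, -32, 113), (592, -29, 109), (590, -27, 110), (589, -24, 112), (585, -24, 110), (584, -20, 113), (579, -17, 113)]
204 [(603, -29, 112), (596, -24, 112), (592, -25, 108), (590, -22, 110), (587, -22, 108), (585, -19, 111), (580, -15, 111)]
205 [(606, -25, 114), (598, -21, 112), (595, -20, 112), (592, -18, 112), (590, -16, 112), (587, -15, 112), (582, -11, 113)]
(np.float64(317.5068779979413), np.float64(202.29403696969104))
```

Depth now shows the tip's lower edge at z ≈ 0.114 while the reported TCP is at 0.0795, so the offset is about 33 mm. The lateral position fits. I'll continue to contact.

```bash
python3 -m handwheel '{"delta_pos":[[0,0,-0.001],[0,0,-0.0015],[0,0,-0.0015],[0,0,-0.0015]],"roll":[0,0,0,0],"fingers":[0,0,0,0]}'| grep -E "pos|force"
```

```text
position: [0.5742, -0.0434, 0.078]
wrist_force: [-0.6, 0.7, -0.6]
```

```bash
python3 -m handwheel '{"delta_pos":[[0,0,-0.001],[0,0,-0.001],[0,0,-0.001]],"roll":[0,0,0],"fingers":[0,0,0]}'| grep -E "pos|force"
```

```text
position: [0.5741, -0.0434, 0.0769]
wrist_force: [0.3, 0.1, 0.3]
```

```bash
python3 -m handwheel '{"delta_pos":[[0,0,-0.001],[0,0,-0.001],[0,0,-0.001]],"roll":[0,0,0],"fingers":[0,0,0]}'| grep -E "pos|force"
```

```text
position: [0.5741, -0.0433, 0.0758]
wrist_force: [-0.1, 1.2, -0.4]
```

```bash
python3 -m handwheel '{"delta_pos":[[0,0,-0.001],[0,0,-0.001],[0,0,-0.001]],"roll":[0,0,0],"fingers":[0,0,0]}'| grep -E "pos|force"
```

```text
position: [0.5741, -0.0433, 0.0748]
wrist_force: [0.8, 0.7, -0.0]
```

```bash
python3 -m handwheel '{"delta_pos":[[0,0,-0.001],[0,0,-0.001],[0,0,-0.001]],"roll":[0,0,0],"fingers":[0,0,0]}'| grep -E "pos|force"
```

```text
position: [0.5741, -0.0433, 0.0739]
wrist_force: [-0.3, -0.3, 1.5]
```

```bash
python3 -m handwheel '{"delta_pos":[[0,0,-0.001],[0,0,-0.001],[0,0,-0.001]],"roll":[0,0,0],"fingers":[0,0,0]}'| grep -E "pos|force"; python3 - <<'E'
from h import *
c=bot.capture("scene"); rz=c["range_z"]; E=c["extrinsics"]
v,u=np.mgrid[0:400,0:640]
P=np.stack([(u-c["cx"])/c["fx"]*rz,(v-c["cy"])/c["fy"]*rz,rz],-1)@E[:3,:3].T+E[:3,3]
for r in range(194,204): print(r,[tuple((P[r,k]*1000).round().astype(int).tolist()) for k in (312,314,315,316,317,318,319,321)])
print(bot.observe()["clock"])
E
```

```text
position: [0.5741, -0.0434, 0.0731]
wrist_force: [-2.2, -0.4, 4.4]
194 [(584, -61, 111), (585, -47, 130), (584, -43, 133), (583, -38, 139), (581, -36, 140), (578, -35, 138), (576, -32, 141), (578, -19, 158)]
195 [(586, -57, 112), (586, -45, 127), (584, -43, 128), (583, -40, 132), (582, -35, 136), (578, -36, 132), (577, -32, 136), (570, -30, 133)]
196 [(587, -55, 110), (586, -46, 120), (584, -43, 124), (582, -40, 126), (582, -34, 132), (578, -36, 127), (575, -34, 127), (567, -35, 120)]
197 [(589, -53, 109), (586, -45, 117), (584, -43, 117), (582, -41, 118), (582, -35, 125), (577, -37, 120), (576, -32, 125), (566, -36, 112)]
198 [(593, -47, 114), (587, -44, 113), (583, -45, 109), (583, -39, 117), (581, -35, 120), (577, -36, 116), (576, -32, 120), (567, -35, 109)]
199 [(592, -48, 106), (587, -44, 108), (584, -42, 108), (582, -40, 109), (580, -37, 111), (577, -37, 108), (575, -34, 110), (570, -31, 110)]
200 [(594, -44, 109), (591, -38, 113), (587, -38, 110), (585, -35, 111), (582, -34, 110), (579, -33, 109), (576, -32, 108), (572, -27, 111)]
201 [(598, -38, 112), (591, -37, 109), (590, -34, 111), (585, -35, 107), (584, -31, 111), (580, -32, 106), (578, -29, 108), (575, -23, 114)]
202 [(599, -36, 111), (593, -34, 109), (592, -31, 111), (589, -29, 112), (586, -29, 109), (584, -26, 111), (581, -24, 112), (575, -23, 108)]
203 [(602, -31, 114), (595, -31, 109), (592, -29, 108), (589, -28, 107), (588, -26, 109), (585, -24, 109), (583, -21, 111), (578, -18, 111)]
11.3833
```

Contact is at TCP z ≈ 0.0743, and the force is now 4.4 N. I'll press a little more, then sweep the arc clockwise about the axis.

```bash
python3 -m handwheel '{"delta_pos":[[0,0,-0.001],[0,0,-0.001],[0,0,-0.001]],"roll":[0,0,0],"fingers":[0,0,0]}'| grep -E "pos|force"
```

```text
position: [0.5741, -0.0434, 0.0723]
wrist_force: [-2.2, -0.0, 6.0]
```

```bash
python3 -m handwheel '{"delta_pos":[[-0.0005,0.0018,-0.0006],[-0.0009,0.0035,-0.0006],[-0.0012,0.0053,-0.0006],[-0.0014,0.0071,-0.0006],[-0.0015,0.009,-0.0006],[-0.0015,0.0108,-0.0006],[-0.0013,0.0126,-0.0006],[-0.0012,0.0135,-0.0006]],"roll":[-0.06,-0.12,-0.18,-0.24,-0.3,-0.36,-0.42,-0.45],"fingers":[0,0,0,0,0,0,0,0]}'
python3 - <<'E'
from h import *
c=bot.capture("scene"); crop(c,270,150,100,75,8,"pics/scene6.png")
E
```

```text
clock: 12.3
position: [0.5738, -0.0309, 0.0723]
ee_rot: [[0.993, -0.122, -0.002], [-0.122, -0.993, 0.0], [-0.002, 0.0, -1.0]]
wrist_force: [0.2, -3.8, 5.5]
width: 0.0001
```

View pics/scene6.png

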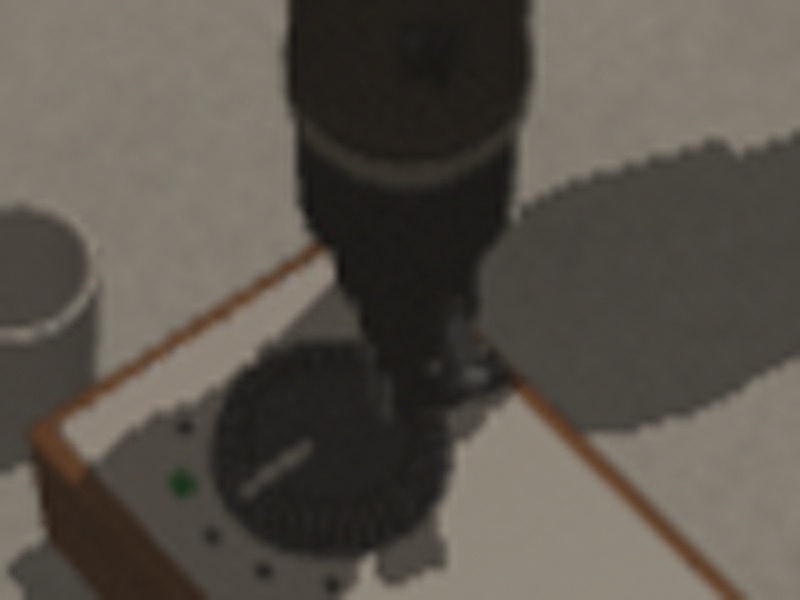

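The pointer in the crop, from (240,495) to (312,445), looks unmoved. I'll compare it numerically before trying again.

```bash
cat >> h.py <<'E'
def pointer(c):
    E=c["extrinsics"]; g=c["frame"].astype(float).mean(2); C=np.array([.603,-.034,.110])
    a=np.arange(-1.6,1.8,.02)+.119; best=[]
    for t in a:
        q=[proj(c,C+r*np.array([np.cos(t),np.sin(t),0])) for r in np.linspace(.012,.035,12)]
        m=np.array(q,np.float32); best.append(cv2.remap(g.astype(np.float32),m[:,0],m[:,1],1).mean())
    b=np.array(best); w=np.clip(b-b.max()*.75-b.min()*.25,0,None); return .9-((a*w).sum()/w.sum()-.119), b.max(),np.median(b)
E
python3 - <<'E'
from h import *
for n in("scene","top"): print(n,pointer(bot.capture(n)))
s=bot.observe(); print(s["position"],s["wrist_force"],s["ft_torque"])
E
```

```text
scene (np.float64(0.9122473514933205), np.float32(61.410397), np.float32(32.960285))
top (np.float64(0.7951565084252632), np.float32(29.310709), np.float32(26.223711))
[ 0.57378138 -0.03083381  0.07230994] [-0.01535855 -2.00227489  5.71933708] [-0.55018877 -0.04321478  0.0190726 ]
```

The dial reads 0.91, so it slipped. I'll press harder and try a short further sweep, watching the pointer.

```bash
python3 -m handwheel '{"delta_pos":[[0,0,-0.001],[0,0,-0.0016],[0,0,-0.0016],[0,0,-0.0016]],"roll":[0,0,0,0],"fingers":[0,0,0,0]}'| grep -E "pos|force"
python3 -m handwheel '{"delta_pos":[[0.0002,0.0012,-0.0008],[0.0004,0.0023,-0.0008],[0.0006,0.0035,-0.0008],[0.0009,0.0046,-0.0008],[0.0012,0.0057,-0.0008],[0.0016,0.0068,-0.0008]],"roll":[-0.04,-0.08,-0.12,-0.16,-0.2,-0.24],"fingers":[0,0,0,0,0,0]}'
python3 - <<'E'
from h import *
c=bot.capture("scene"); print(pointer(c)); crop(c,270,150,100,75,8,"pics/scene7.png")
s=bot.observe(); print(s["position"],s["wrist_force"],s["ft_torque"],s["clock"])
E
```

```text
position: [0.5738, -0.031, 0.0713]
wrist_force: [-2.6, -0.3, 9.2]
clock: 13.28
position: [0.5761, -0.0258, 0.0713]
ee_rot: [[0.935, -0.354, 0.0], [-0.354, -0.935, -0.002], [0.001, 0.002, -1.0]]
wrist_force: [-1.6, -3.4, 8.5]
width: 0.0001
(np.float64(0.8957709035512631), np.float32(58.597767), np.float32(33.085827))
[ 0.5762379  -0.02550812  0.07136067] [-1.25771221 -4.12964702  9.08448797] [-0.98343519  0.32425763 -0.03382729] 13.3333
```

```bash
python3 - <<'E'
from h import *
a=bot.capture("scene"); b=bot.capture("top")
f=lambda c,x,y,w,h:cv2.resize(cv2.convertScaleAbs(c["frame"][y:y+h,x:x+w,::-1],alpha=1.8,beta=15),(800,300) if w>100 else (400,300),interpolation=cv2.INTER_CUBIC)
l=cv2.resize(cv2.convertScaleAbs(a["frame"][160:235,280:360,::-1],alpha=2,beta=15),(480,450),interpolation=cv2.INTER_CUBIC)
r=cv2.resize(cv2.convertScaleAbs(b["frame"][150:240,285:349,::-1],alpha=2,beta=15),(320,450),interpolation=cv2.INTER_CUBIC)
cv2.imwrite("pics/comp8.png",np.hstack([l,r]))
rz=a["range_z"];E=a["extrinsics"];v,u=np.mgrid[0:400,0:640]
for n,c in(("s",a),("t",b)):
    rz=c["range_z"];E=c["extrinsics"]
    P=np.stack([(u-c["cx"])/c["fx"]*rz,(v-c["cy"])/c["fy"]*rz,rz],-1)@E[:3,:3].T+E[:3,3]
    m=(abs(P[...,0]-.59)<.09)&(abs(P[...,1]+.03)<.1)&(rz>0)
    for z in np.arange(.114,.2,.01):
        k=m&(abs(P[...,2]-z-.005)<.005); 
        if k.sum(): print(n,z.round(3),k.sum(),(np.percentile(P[k][:,:2],[5,50,95],axis=0)*1000).round().tolist())
E
```

```text
s 0.114 10 [[581.0, -41.0], [586.0, -24.0], [591.0, -16.0]]
s 0.124 1 [[587.0, -27.0], [587.0, -27.0], [587.0, -27.0]]
s 0.134 1 [[588.0, -25.0], [588.0, -25.0], [588.0, -25.0]]
s 0.144 3 [[586.0, -23.0], [590.0, -22.0], [590.0, -19.0]]
s 0.154 11 [[581.0, -20.0], [590.0, -16.0], [597.0, -7.0]]
s 0.164 11 [[566.0, -17.0], [588.0, -13.0], [600.0, 4.0]]
s 0.174 11 [[587.0, -43.0], [593.0, -15.0], [602.0, 10.0]]
s 0.184 10 [[583.0, -18.0], [595.0, -0.0], [602.0, 29.0]]
s 0.194 59 [[582.0, -16.0], [596.0, 23.0], [606.0, 33.0]]
```

View pics/comp8.png

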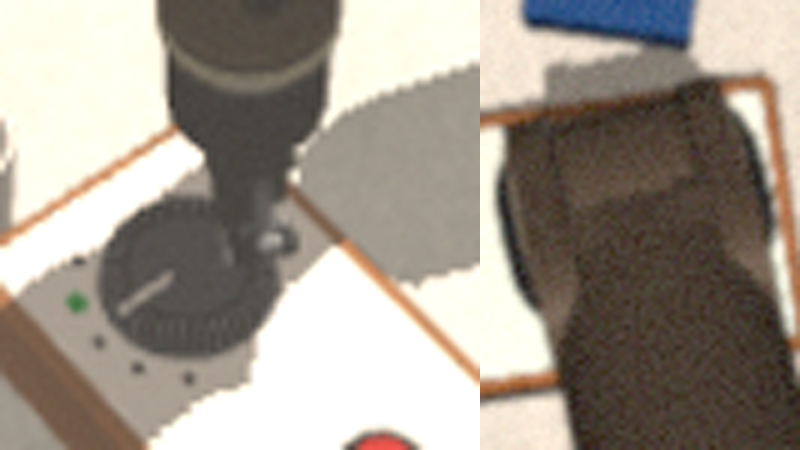

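The picture shows the tip at left-panel (235,265), on the dial's robot side, with the pointer still on the third dot. The press force rises about 3 N/mm, which matches the dial spring, so the contact is right. I'll dwell briefly under load to see whether the dial creeps (damping) or stays stuck.

```bash
python3 -m handwheel '{"delta_pos":[[0,0.001,-0.0008],[0,0.001,-0.0008],[0,0.001,-0.0008],[0,0.001,-0.0008],[0,0.001,-0.0008],[0,0.001,-0.0008],[0,0.001,-0.0008],[0,0.001,-0.0008]],"roll":[0,0,0,0,0,0,0,0],"fingers":[0,0,0,0,0,0,0,0]}'
python3 - <<'E'
from h import *
c=bot.capture("scene"); print(pointer(c)); s=bot.observe(); print(s["position"],s["wrist_force"],s["ft_torque"],s["clock"])
E
```

```text
clock: 14.1
position: [0.5762, -0.0257, 0.0713]
ee_rot: [[0.936, -0.353, 0.0], [-0.353, -0.936, -0.003], [0.001, 0.003, -1.0]]
wrist_force: [-3.0, -2.4, 10.1]
width: -0.0003
(np.float64(0.8914893585733639), np.float32(57.763668), np.float32(33.008057))
[ 0.57621996 -0.02571637  0.07126199] [-3.74929622 -2.69488328  9.8925887 ] [-0.57373719  0.75906371  0.0171565 ] 14.15
```

Still stuck at 0.89. I'll lift off, go back to a start slightly further out (32 mm), and repeat in increments, reading the dial in between.

```bash
python3 -m handwheel '{"delta_pos":[[0,0,0.007],[-0.001,-0.005,0.012],[-0.002,-0.01,0.012],[-0.0032,-0.0193,0.012],[-0.0032,-0.0193,0.012],[-0.0032,-0.0193,0.012],[-0.0032,-0.0193,0.008],[-0.0032,-0.0193,0.005]],"roll":[0,0.12,0.24,0.36,0.48,0.6,0.7,0.7],"fingers":[0,0,0,0,0,0,0,0]}'
python3 -c "
from h import *
print(pointer(bot.capture('scene')));s=bot.observe();print(s['wrist_force'],s['ft_torque'])"
```

```text
clock: 14.82
position: [0.5731, -0.0451, 0.0761]
ee_rot: [[0.942, 0.336, 0.002], [0.336, -0.942, -0.001], [0.002, 0.002, -1.0]]
wrist_force: [-0.7, -0.6, -0.3]
width: -0.0
(np.float64(0.9347166211361844), np.float32(59.297226), np.float32(32.885498))
[ 0.04129894 -0.65395808  0.84794052] [-0.04230508 -0.01810242  0.02637307]
```

```bash
python3 -m handwheel '{"delta_pos":[[0,0,-0.002],[0,0,-0.0035],[0,0,-0.0045],[0,0,-0.0045],[0,0,-0.0045]],"roll":[0,0,0,0,0],"fingers":[0,0,0,0,0]}'|grep -E "pos|force"
python3 -c "
from h import *
print(pointer(bot.capture('scene')));s=bot.observe();print(s['position'],s['wrist_force'],s['ft_torque'])"
python3 -m handwheel '{"delta_pos":[[-0.0003,0.001,-0.0005],[-0.0006,0.0019,-0.0005],[-0.0008,0.0028,-0.0005],[-0.0011,0.0037,-0.0005],[-0.0011,0.0037,-0.0005]],"roll":[-0.03,-0.06,-0.09,-0.12,-0.12],"fingers":[0,0,0,0,0]}'
python3 -c "
from h import *
print(pointer(bot.capture('scene')));s=bot.observe();print(s['position'],s['wrist_force'],s['ft_torque'])"
```

```text
position: [0.5727, -0.0451, 0.0716]
wrist_force: [-2.7, -0.5, 7.7]
(np.float64(0.8895903815041359), np.float32(57.341145), np.float32(33.090794))
[ 0.57267824 -0.04510894  0.07158687] [-3.85514846 -1.58387099  8.03128577] [-0.17699185  0.59222736  0.02543792]
clock: 15.75
position: [0.5726, -0.0423, 0.0721]
ee_rot: [[0.978, 0.208, 0.004], [0.208, -0.978, -0.004], [0.003, 0.004, -1.0]]
wrist_force: [-0.4, -3.8, 6.2]
width: -0.0
(np.float64(0.9140432779011393), np.float32(60.968067), np.float32(32.91862))
[ 0.57260822 -0.04236241  0.07210763] [ 0.13797994 -3.81928757  5.71465045] [-0.60249441 -0.04334117 -0.03160871]
```

Pressing straight down already gives fx ≈ -3, which doesn't fit a flat contact. I'll average some readings to find the contact's line of action.

```bash
cat >> h.py <<'E'
def avg(n=12):
    F=[];M=[]
    for i in range(n):
        bot.capture("top"); s=bot.observe(); F.append(s["wrist_force"]);M.append(s["ft_torque"])
    F=np.mean(F,0);M=np.mean(M,0); print("F",F.round(2),"M",M.round(3),s["position"].round(4),s["clock"])
    for h in(.1,.15,.2,.25,.3):
        # r=(x,y,-h): Mx=y Fz + h Fy ; My=-h Fx - x Fz
        print(h,"x",((-M[1]-h*F[0])/F[2]*1000).round(1),"y",((M[0]-h*F[1])/F[2]*1000).round(1))
    return F,M
E
python3 -c "
from h import *
avg()"
python3 -m handwheel '{"delta_pos":[[0,0,0.006],[0,0,0.006],[0,0,0.006]],"roll":[0,0,0],"fingers":[0,0,0]}'|grep -E "pos|force"
python3 -c "
from h import *
avg(6)"
python3 -m handwheel '{"delta_pos":[[0,0,-0.003],[0,0,-0.005],[0,0,-0.006],[0,0,-0.006]],"roll":[0,0,0,0],"fingers":[0,0,0,0]}'|grep -E "pos|force"
python3 -c "
from h import *
avg()"
```

```text
F [-0.12 -2.72  6.46] M [-0.609 -0.003 -0.02 ] [ 0.5726 -0.0424  0.0721] 16.4
0.1 x 2.4 y -52.0
0.15 x 3.3 y -31.0
0.2 x 4.3 y -9.9
0.25 x 5.2 y 11.2
0.3 x 6.2 y 32.3
position: [0.5728, -0.0421, 0.0784]
wrist_force: [-0.5, 0.9, -0.8]
F [-0.06 -0.21 -0.07] M [-0.005 -0.    -0.026] [ 0.5724 -0.0423  0.0778] 16.95
0.1 x -94.9 y -244.7
0.15 x -139.7 y -401.0
0.2 x -184.4 y -557.4
0.25 x -229.2 y -713.7
0.3 x -274.0 y -870.1
position: [0.5726, -0.0423, 0.072]
wrist_force: [-2.0, 0.7, 5.5]
F [-1.62  0.07  6.25] M [-0.004  0.327  0.005] [ 0.5726 -0.0422  0.0722] 17.8833
0.1 x -26.3 y -1.9
0.15 x -13.3 y -2.4
0.2 x -0.4 y -3.0
0.25 x 12.6 y -3.6
0.3 x 25.6 y -4.2
```

The contact line passes through the tip (about 30 mm from the axis) with about 2.7 N tangential, yet the dial doesn't move. I'll try a cleaner load: open the fingers so both tips straddle the axis and turn about it in place. That gives a pure couple, which I can read from Mz.

```bash
python3 -m handwheel '{"delta_pos":[[0,0,0.015],[0.01,0.002,0.022],[0.03,0.008,0.022],[0.0304,0.0082,0.022],[0.0304,0.0082,0.022],[0.0304,0.0082,0.022],[0.0304,0.0082,0.022],[0.0304,0.0082,0.022]],"roll":[0,0,0,0,0,0,0,0],"fingers":[0,0.056,0.056,0.056,0.056,0.056,0.056,0.056]}'
python3 -m handwheel '{"delta_pos":[[0,0,-0.008],[0,0,-0.014],[0,0,-0.018],[0,0,-0.02],[0,0,-0.02],[0,0,-0.02]],"roll":[0,0,0,0,0,0],"fingers":[0.056,0.056,0.056,0.056,0.056,0.056]}'
python3 - <<'E'
from h import *
c=bot.capture("scene"); print(pointer(c))
rz=c["range_z"];E=c["extrinsics"];v,u=np.mgrid[0:400,0:640]
P=np.stack([(u-c["cx"])/c["fx"]*rz,(v-c["cy"])/c["fy"]*rz,rz],-1)@E[:3,:3].T+E[:3,3]
l=cv2.resize(cv2.convertScaleAbs(c["frame"][150:240,270:366,::-1],alpha=2,beta=15),(768,600)[:1]+(720,),interpolation=cv2.INTER_CUBIC)[:600]
cv2.imwrite("pics/comp9.png",l)
E
```

```text
clock: 18.55
position: [0.6021, -0.0344, 0.0938]
ee_rot: [[0.978, 0.209, 0.002], [0.209, -0.978, -0.004], [0.001, 0.004, -1.0]]
wrist_force: [-1.2, 0.7, -0.6]
width: 0.056
clock: 19.05
position: [0.6021, -0.0343, 0.0736]
ee_rot: [[0.978, 0.21, 0.002], [0.21, -0.978, -0.004], [0.001, 0.004, -1.0]]
wrist_force: [0.1, -0.8, 0.5]
width: 0.0559
(np.float64(0.9364287403358047), np.float32(59.340714), np.float32(32.371662))
```

View pics/comp9.png

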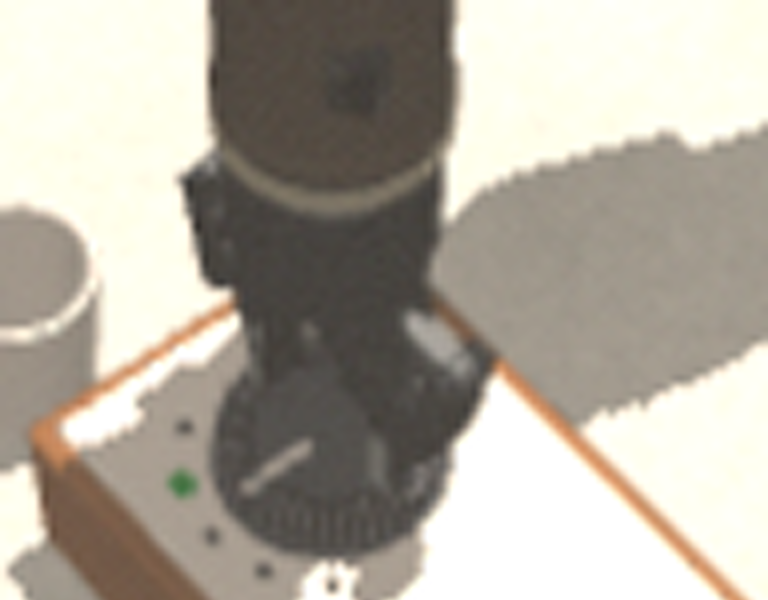

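Both tips straddle the dial: the near one at (410,480), the far one at (262,375). Next I descend to contact.

```bash
python3 -m handwheel '{"delta_pos":[[0,0,-0.001],[0,0,-0.002],[0,0,-0.002],[0,0,-0.002]],"roll":[0,0,0,0],"fingers":[0.056,0.056,0.056,0.056]}'|grep -E "pos|force"
```

```text
position: [0.6022, -0.0343, 0.0719]
wrist_force: [-0.0, 0.2, -0.4]
```

```bash
python3 -m handwheel '{"delta_pos":[[0,0,-0.001],[0,0,-0.002],[0,0,-0.002],[0,0,-0.002]],"roll":[0,0,0,0],"fingers":[0.056,0.056,0.056,0.056]}'|grep -E "pos|force"
```

```text
position: [0.6024, -0.0343, 0.07]
wrist_force: [0.0, -0.3, 1.8]
```

```bash
python3 -m handwheel '{"delta_pos":[[0,0,-0.001],[0,0,-0.002],[0,0,-0.002],[0,0,-0.002]],"roll":[0,0,0,0],"fingers":[0.056,0.056,0.056,0.056]}'|grep -E "pos|force"
```

```text
position: [0.6025, -0.0343, 0.0684]
wrist_force: [-0.8, -0.4, 6.0]
```

```bash
python3 -m handwheel '{"delta_pos":[[0,0,-0.001],[0,0,-0.001],[0,0,-0.001],[0,0,-0.001],[0,0,-0.001],[0,0,-0.001],[0,0,-0.001]],"roll":[0,0,-0.04,-0.08,-0.12,-0.15,-0.15],"fingers":[0.056,0.056,0.056,0.056,0.056,0.056,0.056]}'
python3 -c "
from h import *
print(pointer(bot.capture('scene')));F,M=avg(5)"
```

```text
clock: 20.68
position: [0.6028, -0.0342, 0.0681]
ee_rot: [[0.998, 0.059, 0.003], [0.059, -0.998, -0.005], [0.003, 0.005, -1.0]]
wrist_force: [-0.9, 0.5, 6.5]
width: 0.0557
(np.float64(0.9120401187299976), np.float32(60.57989), np.float32(32.663624))
F [-1.34 -0.3   6.45] M [0.058 0.33  0.075] [ 0.6029 -0.0342  0.0681] 20.9833
0.1 x -30.4 y 13.6
0.15 x -19.9 y 15.9
0.2 x -9.5 y 18.3
0.25 x 0.9 y 20.6
0.3 x 11.3 y 23.0
```

Mz ≈ 0.08–0.1 N m at 6.5 N, which is at the friction limit, and still no turn. I'll use more press force with both tips.

```bash
python3 -m handwheel '{"delta_pos":[[0,0,-0.001],[0,0,-0.002],[0,0,-0.002],[0,0,-0.002]],"roll":[0,0,0,0],"fingers":[0.056,0.056,0.056,0.056]}' | grep -E "pos|force"
python3 -m handwheel '{"delta_pos":[[0,0,-0.001],[0,0,-0.001],[0,0,-0.001],[0,0,-0.001],[0,0,-0.001],[0,0,-0.001],[0,0,-0.001]],"roll":[-0.04,-0.08,-0.12,-0.16,-0.2,-0.24,-0.24],"fingers":[0.056,0.056,0.056,0.056,0.056,0.056,0.056]}'
python3 -c "
from h import *
print(pointer(bot.capture('scene')));F,M=avg(4)"
```

```text
position: [0.603, -0.0342, 0.0673]
wrist_force: [-4.2, -0.7, 13.0]
clock: 21.9
position: [0.6029, -0.0338, 0.0673]
ee_rot: [[0.984, -0.18, 0.003], [-0.18, -0.984, -0.006], [0.004, 0.005, -1.0]]
wrist_force: [-3.8, 1.2, 10.7]
width: 0.0562
(np.float64(1.1170517019107429), np.float32(58.351887), np.float32(32.557724))
F [-4.56  0.82 10.66] M [ 0.309  0.928 -0.055] [ 0.6029 -0.0338  0.0673] 22.15
0.1 x -44.3 y 21.3
0.15 x -22.9 y 17.5
0.2 x -1.5 y 13.6
0.25 x 19.9 y 9.8
0.3 x 41.3 y 5.9
```

It moved: the dial reads about 1.15, past halfway. I'll carry it on by about 0.2 rad.

```bash
python3 -m handwheel '{"delta_pos":[[0,0,-0.001],[0,0,-0.001],[0,0,-0.001],[0,0,-0.001],[0,0,-0.001],[0,0,-0.001]],"roll":[-0.04,-0.08,-0.12,-0.16,-0.18,-0.18],"fingers":[0.056,0.056,0.056,0.056,0.056,0.056]}'
python3 -c "
from h import *
print(pointer(bot.capture('scene')))"
```

```text
clock: 22.65
position: [0.6028, -0.0334, 0.0673]
ee_rot: [[0.936, -0.352, 0.002], [-0.352, -0.936, -0.006], [0.004, 0.005, -1.0]]
wrist_force: [-4.8, 0.8, 10.8]
width: 0.0562
(np.float64(1.2899122819481268), np.float32(56.208466), np.float32(32.423473))
```

```bash
python3 -m handwheel '{"delta_pos":[[0,0,0.01],[0,0,0.03],[0,0,0.06],[0,0,0.06],[0,0,0.06],[0,0,0.06],[0,0,0.06],[0,0,0.06]],"roll":[0,0,0,0,0,0,0,0],"fingers":[0.056,0.056,0.056,0,0,0,0,0]}'
python3 -c "
from h import *
for i in range(3): c=bot.capture('scene');print(pointer(c))
f=c['frame'].astype(int);R=f[...,0]
for ce,st in cents((R>90)&(f[...,1]<.45*R)&(f[...,2]<.45*R)): print(ce,ray(c,*ce,.113).round(4),st)"
```

```text
clock: 23.37
position: [0.6021, -0.0335, 0.1263]
ee_rot: [[0.936, -0.351, -0.0], [-0.351, -0.936, -0.006], [0.002, 0.006, -1.0]]
wrist_force: [0.4, -0.4, -0.3]
width: 0.0001
(np.float64(1.3726210041938829), np.float32(56.96202), np.float32(33.27463))
(np.float64(1.3736077066368497), np.float32(57.13525), np.float32(33.217445))
(np.float64(1.372496522901706), np.float32(57.00301), np.float32(33.21045))
[231.45876289  95.55670103] [ 0.6016 -0.6066  0.113 ] [216  87  32  18 194]
[343.48611111 237.09722222] [0.5875 0.1155 0.113 ] [339 233  10   9  72]
```

The dial now reads 1.37 with the hand off. The same estimator read about 0.935 for the resting 0.90, so it is really about 1.34, on the green mark. The radio hasn't moved: the key is still at (0.5875, 0.1155). Now the key.

```bash
python3 -m handwheel '{"delta_pos":[[-0.004,0.037,0],[-0.008,0.074,0],[-0.012,0.111,0],[-0.0155,0.1485,0],[-0.0155,0.1485,0],[-0.0155,0.1485,-0.02],[-0.0155,0.1485,-0.04],[-0.0155,0.1485,-0.044]],"roll":[0,0,0,0,0,0,0,0],"fingers":[0,0,0,0,0,0,0,0]}'
```

```text
clock: 24.18
position: [0.5849, 0.1145, 0.0795]
ee_rot: [[0.937, -0.35, -0.004], [-0.351, -0.937, -0.007], [-0.001, 0.008, -1.0]]
wrist_force: [-0.3, -1.3, -0.5]
width: 0.0003
```

```bash
python3 -m handwheel '{"delta_pos":[[0,0,-0.001],[0,0,-0.001],[0,0,-0.001]],"roll":[0,0,0],"fingers":[0,0,0]}'
```

```text
clock: 24.43
position: [0.5854, 0.1145, 0.0791]
ee_rot: [[0.936, -0.351, -0.003], [-0.351, -0.936, -0.007], [-0.001, 0.008, -1.0]]
wrist_force: [0.4, 0.8, -0.0]
width: 0.0
```

```bash
python3 -m handwheel '{"delta_pos":[[0,0,-0.0015],[0,0,-0.003],[0,0,-0.0045],[0,0,-0.0045]],"roll":[0,0,0,0],"fingers":[0,0,0,0]}' | grep -E "pos|force"; python3 -c "
from h import *
avg(4)" | head -1
```

```text
position: [0.5862, 0.1145, 0.0751]
wrist_force: [0.9, 0.1, 2.5]
F [ 1.96 -0.48  2.36] M [-0.029 -0.438 -0.028] [0.586  0.1145 0.0751] 24.9667
```

Contact is at z ≈ 0.077 as expected, at 2.4 N. I'll press to the bottom, hold, check, and release.

```bash
python3 -m handwheel '{"delta_pos":[[0,0,-0.0015],[0,0,-0.003],[0,0,-0.0045],[0,0,-0.0045],[0,0,-0.0045],[0,0,-0.0045]],"roll":[0,0,0,0,0,0],"fingers":[0,0,0,0,0,0]}' | grep -E "pos|force"; python3 -c "
from h import *
avg(4)" | head -1
```

```text
position: [0.5862, 0.1146, 0.0724]
wrist_force: [-4.9, -1.9, 17.7]
F [-3.94 -1.91 17.82] M [-0.399  0.958 -0.006] [0.5862 0.1146 0.0723] 25.6667
```

The force is 17.8 N, well past the 4 N that bottoms the key. Release, retreat upward and check.

```bash
python3 -m handwheel '{"delta_pos":[[0,0,0.01],[0,0,0.03],[0,0,0.06],[0,0,0.1],[0,0,0.14],[0,0,0.18],[0,0,0.2],[0,0,0.2]],"roll":[0,0,0,0,0,0,0,0],"fingers":[0,0,0,0,0,0,0,0]}' | grep -E "pos|force"
python3 -m handwheel '{"delta_pos":[[-0.04,0,0],[-0.08,0,0],[-0.12,0,0],[-0.16,0,0.02],[-0.18,0,0.03],[-0.18,0,0.03],[-0.18,0,0.03]],"roll":[0,0,0,0,0,0,0],"fingers":[0,0,0,0,0,0,0]}' | grep -E "clock|pos|force"
python3 - <<'E'
from h import *
c=bot.capture("scene"); print(pointer(c)); b=bot.capture("top"); print(pointer(b))
f=c['frame'].astype(int);R=f[...,0]
for ce,st in cents((R>90)&(f[...,1]<.45*R)&(f[...,2]<.45*R)): print(ce,ray(c,*ce,.113).round(4),st)
l=cv2.resize(cv2.convertScaleAbs(c["frame"][150:300,240:400,::-1],alpha=1.6),(400,375),interpolation=cv2.INTER_CUBIC)
r=cv2.resize(cv2.convertScaleAbs(b["frame"][120:270,220:380,::-1],alpha=1.6),(400,375),interpolation=cv2.INTER_CUBIC)
cv2.imwrite("pics/end.png",np.hstack([l,r]))
E
```

```text
position: [0.5879, 0.1155, 0.2778]
wrist_force: [0.4, 0.8, 0.4]
clock: 26.92
position: [0.4072, 0.1154, 0.308]
wrist_force: [0.6, -0.9, -0.2]
(np.float64(1.3724561997416687), np.float32(100.05775), np.float32(47.751163))
(np.float64(1.3005655833790635), np.float32(92.09115), np.float32(36.57487))
[231.52331606  95.57512953] [ 0.6014 -0.6064  0.113 ] [216  87  32  18 193]
[342.5        239.85714286] [0.5949 0.1212 0.113 ] [340 238   6   4  14]
```

View pics/end.png

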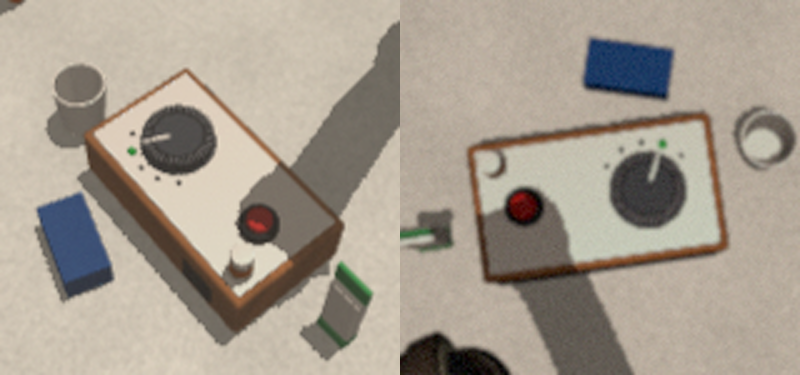

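The end picture shows the pointer on the green dot, at (132,151) on the left and (662,144) on the right. The bottle, cup, carton and tube are in place. The key is half in the arm's shadow, so I'll check its height by depth and then hand in.

```bash
python3 - <<'E'
from h import *
for n in("scene","top"):
    c=bot.capture(n); u,v=proj(c,[.5865,.115,.113]); u,v=round(u),round(v); E=c["extrinsics"]; z=[]
    for j in(-1,0,1):
        for i in(-1,0,1):
            d=c["range_z"][v+j,u+i]; z.append((E[:3,:3]@[(u+i-c["cx"])/c["fx"]*d,(v+j-c["cy"])/c["fy"]*d,d]+E[:3,3])[2])
    print(n,np.median(z))
s=bot.observe(); print(s["wrist_force"],s["clock"],abs(s["qvel"]).max()); bot.close_job()
E
```

```text
scene 0.11417273744464895
top 0.11340175973930333
[-0.65942297  1.34231177 -1.11489095] 27.1167 0.0045889296225678005
the job is handed in; nothing more can be done
```

I turned the dial one click clockwise from its starting 0.90 to the green mark, then pressed the red key fully down and let it come back up. The job is handed in at 27.1 s; no verdict was reported.

**How the dial was turned:** A single shut fingertip at 5 to 10 N kept slipping over the dial without moving it. I then straddled the axis with both open fingertips, pressed with about 11 to 13 N and turned the tool in place. That is more than one fingertip and slightly above the 5 to 10 N range given.

**Last checks:**
- **Dial:** the two views read 1.37 and 1.30 rad, and the pointer lies on the green dot.
- **Key press:** it took 17.8 N, well past the 4 N that bottoms it, after about 4.6 mm of measured travel.
- **Key released:** its top is back at 0.113 to 0.114 m, the up height.
- **Radio and neighbours:** the radio showed no visible shift. The bottle, cup, carton and tube look untouched. I did not check the muesli, pitcher and bowl again, but the arm kept clear of them.
- **Arm:** it is clear of everything, at rest, with wrist force at noise level.

**Disagreements:**
- **Fingertip height:** the real fingertip was about 36 mm higher than the reported TCP height. I found this from depth and contact force, and corrected for it.
- **Dial resistance:** the dial resisted a measured torque of about 0.08 to 0.1 N m without turning, more than the 0.03 N m stated.

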